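# Put the fit-up tools back in their foam inserts

## Task

Put the four bench tools away in the foam inserts: the engineer's square, the C-clamp, the tape measure and the inspection lamp each go down to the floor of the cut-out made for their shape, the square and the clamp lying flat, the tape standing on its foot and the lamp standing upright. Collapse the lamp's mast fully home, thin tube before thick one, so that the drawer will shut over it.

Things in the scene. Friction and masses are not known exactly. Their poses are not given: they have to be found in the camera images.
- square: Steel engineer's square lying flat, an L: dark stock x -30 to 30, y -47.5 to -27.5, z 0 to 18 mm; thin bright blade from the stock's +x end, x 12 to 30, up to y 47.5, z 7.5 to 10.5. Origin: mid-outline, at underside level; z up. 0.2 kg. Pinch from above across the 20 mm stock near x -8, y -37.5.
- clamp: Steel C-clamp lying flat, outline 64 (x) x 107 mm (y), origin at its middle, underside level; z up. Dark spine x -32 to -20, y -53.5 to 26.5, z 0 to 18; two arms from it to x 22; bright screw along y at x 12, y -26 to 54; T-bar at y 50.5, x -8 to 32. 0.28 kg. Pinch from above across the 12 mm spine at y -13.5; 27 mm free between spine and screw.
- tape: Pocket tape measure, grey case with black rubber, standing on its flat foot: 40 mm thick (x), 72 long (y), 66 high, round top, small steel hook at the +y end. 0.25 kg. Origin mid-underside, z up. Pinch from above across the 40 mm.
- lamp: Inspection lamp, 0.47 kg, upright on a round black foot 60 mm wide, 20 high; origin mid-underside. Fixed sleeve 30 mm wide to z 108; from it slide a thick tube, then a thin one with the head, 28 mm wide. Flat cap at z 130 when home, plus both joints. Tubes stay as left. Press the cap down: thin goes in at 4 N, then thick at 8 N. Carry by the sleeve, z 75 to 92; lifting the head extends it.
- lamp_thin (a joint): How far the lamp's thin inner tube stands out of the thick one, m: 0 is fully home, 0.06 fully out; starts at 0.03 to 0.058.
- lamp_thick (a joint): How far the lamp's thick tube stands out of the sleeve, m: 0 is fully home, 0.06 fully out; starts at 0.03 to 0.058.
- insert_square: Fixed foam insert 112 (x) x 150 (y) x 25 mm high, black, yellow floor in its cut-out; origin mid-underside. Cut-out 8 mm deep (floor z 17), 8 mm wider than the tool all round: an L, bar x -38 to 38, y -55.5 to -19.5, and at its +x end a leg x 4 to 38, up to y 55.5. Tool home: its origin at z 17 over this one, axes alike.
- insert_clamp: Fixed foam insert 112 (x) x 150 (y) x 25 mm high, black, yellow floor in its cut-out; origin mid-underside. Cut-out 8 mm deep (floor z 17), 8 mm wider than the tool all round: a broad rectangle x -40 to 30, y -61.5 to 34.5 and, joined to it, a smaller one x -16 to 40, y 26.5 to 61.5. Tool home: its origin at z 17 over this one, axes alike.
- insert_tape: Fixed foam insert 112 (x) x 150 (y) x 25 mm high, black, yellow floor in its cut-out; origin mid-underside. Cut-out 8 mm deep (floor z 17), 8 mm wider than the tool all round: a plain rectangle 56 (x) x 88 (y), centred. Tool home: its origin at z 17 over this one, axes alike. Either way round.
- insert_lamp: Fixed foam insert 112 (x) x 150 (y) x 25 mm high, black, yellow floor in its cut-out; origin mid-underside. Cut-out 8 mm deep (floor z 17), 8 mm wider than the tool all round: a round well 76 mm across, centred, for the lamp's foot. Tool home: its origin at z 17 over this one, axes alike. Any turn about z.

How it is judged:
At the end, for the whole second after the job is handed in: Each tool rests on the floor of its own cut-out: origin within 15 mm sideways and 4 mm in height of its place, tilt under 0.12 rad, square, clamp and tape turned within 0.35 rad of the insert; both lamp tubes within 4 mm of fully home; all released and at rest (horizontal distance between square and insert_square below 0.015 m and z of square in the frame of insert_square between 0.013 and 0.021 m and angle between each of square, clamp, tape, lamp's own z axis and vertical below 0.12 rad and linear speed of each of square, clamp, tape, lamp below 0.02 m/s and angle between the x axis of square and the x axis of insert_square, either way round below 0.35 rad and horizontal distance between clamp and insert_clamp below 0.015 m and z of clamp in the frame of insert_clamp between 0.013 and 0.021 m and angle between the x axis of clamp and the x axis of insert_clamp, either way round below 0.35 rad and horizontal distance between tape and insert_tape below 0.015 m and z of tape in the frame of insert_tape between 0.013 and 0.021 m and angle between the x axis of tape and the x axis of insert_tape, either way round below 0.35 rad and horizontal distance between lamp and insert_lamp below 0.015 m and z of lamp in the frame of insert_lamp between 0.013 and 0.021 m and value of joint each of lamp_thin, lamp_thick below 0.004 m); the robot touches nothing.
It fails at once if The lamp's thick tube is pushed home while its thin tube is still out (value of joint lamp_thick below 0.01 m and value of joint lamp_thin above 0.015 m).
It also fails if it takes over 134 s, if anything falls off the work surface, if the arm or the gripper's body presses on something with over 40 N, if the wrist force passes 120 N, or if a joint passes its speed limit or range.

## Robot

A 6-joint arm with a two-finger parallel gripper is mounted at the origin on the work surface. World frame = base frame: x ahead of the robot, y to its left, z up, the work surface at z = 0. Lengths are in m, angles in rad, forces in N, time in s.
With the tool pointing down it reaches from about 0.3 to 0.875 m from the base axis. Payload 6.4 kg.
Tool frame: the origin (TCP) lies midway between the tips of the shut fingers; the grasp point (between the pads) lies 19 mm behind it; x points along the fingers, y is the direction in which the jaws open and shut, and the axes are right-handed (so a half turn about x gives the same grasp; the last joint's range is limited). The gripper opens to 85 mm and grips with 20 to 120 N. Pads are 22 mm wide; open, the fingers measure 114 mm over their backs; the gripper's body (76 mm by 85 mm) begins 54 mm behind the grasp point. The pads swing forward as they close: fully open they stand 13 mm farther back than shut.
Start: joints at [-1.495, 0.181, 1.607, -0, 1.354, -0.206], TCP at [0.16, -0.552, 0.231] pointing down, gripper open.
Joint ranges: [-2.99, 2.99], [-0.89, 2.07], [0.3, 2.58], [-1.14, 4.28], [0, 2.63], [-3.12, 3.12]. Speed limits (rad/s): [2.57, 2.57, 3.01, 3.14, 3.14, 3.14].

## Interface

Orientations are given as a unit quaternion [w, x, y, z].
In Python, from bench import ctrl gives the robot as it stands.
- The arm moves only by the tool step_arm, never from a script. Its argument "motion" is a list of rows, each a list of 7 numbers: the shift along the tool's x, y, z in mm, then the turn, a rotation vector about the tool's x, y, z in degrees, then the closure in counts, from 0 (fully open) to 255 (shut). In form: [[tx, ty, tz, rx, ry, rz, hand], ...]. A call has 1 to 10 rows; each row is the pose to reach, as a shift and turn from the pose commanded when the call began, along the tool's axes at that moment; what a row does not reach only later rows make up. A row lasts 1/8 s, in which the tool goes at most 62.5 mm and 10.7 degrees, less where a joint would pass 70% of its speed; a pose out of reach is approached as far as the arm can. A call with a gripper value outside its range is refused whole. The fingers move at their own pace and stop on an object; the grip force is fixed at half the most. Time passes only in rows, so rows that repeat a pose let the fingers close. It gives the time, the measured TCP pose, the force and the opening at its end, in the units of the state.
- ctrl.get_obs(): the state, without advancing time (a new reading comes with each control period).
- ctrl.camera(name): name is "side" or "top" or "wrist"; returns (picture, depth): 480x640x3 uint8, red, green, blue; 480x640 float32, m along the optical axis (not along the pixel's ray), 0 where there is no reading.
- ctrl.camera_info(name): a dict with "fx", "fy", "cx", "cy" (pixels), "T" (4x4, takes a point from camera to world coordinates); the wrist camera has in their place "hand_eye" (4x4, takes a point from camera to tool coordinates, whose origin is the TCP and whose axes are the tool frame's). Camera axes: x right, y down, z forward; pixel columns grow to the right and rows downward; lengths in m; the calibration is good to about 2 mm. A picture is of the moment at which its call begins: read the wrist's pose just before it. camera_info takes no time and is no camera call.
- ctrl.hand_in(): hands the job in, once; it reports no verdict.
The state is a dict: "time_s": time; "q": joint angles; "dq": joint speeds; "joint_efforts": joint torques, N m; "eef_pos": TCP position; "eef_rot": TCP orientation; "wrist_force": force on the tool from outside, world axes, zero at the start; "torque": the same for the moment, N m; "opening": opening from 0.0 (shut) to 1.0 (fully open).
Only numpy, scipy, OpenCV 4.12 (cv2) and the standard library are available. Lean on these libraries where they do the work, as an engineer would, in place of code of your own. Each camera call takes 0.05 s, during which the arm holds its last target. There are 200 camera calls.

## Working session

There is one attempt and no reset: what is moved stays moved. The work goes in short steps, Python scripts to look and compute and a tool call to move; the robot and the scene stay as the last step left them, time stands still between calls to the robot, and variables do not carry over. Pictures are saved under pics/ and viewed, about 12 in all and at most 16, crops included, and the job is handed in when it is done.

Besides the shell and the picture viewer there is one more tool, called after ">>>" as name([rows], argument=value, ...), one row to a line, values as JSON. step_arm: Moves the arm, as the interface text tells. Its arguments: {"type":"object","properties":{"motion":{"type":"array","items":{"type":"array","items":{"type":"number"}}}},"required":["motion"]}

```bash
mkdir -p pics; ls
python3 - <<'E'
from bench import ctrl
import cv2,numpy as np
np.set_printoptions(precision=4,suppress=True)
o=ctrl.get_obs();print(o)
for n in ["top","side","wrist"]:
    print(n,ctrl.camera_info(n))
for n in ["top","side"]:
    p,d=ctrl.camera(n); cv2.imwrite(f"pics/{n}0.png",p[:,:,::-1]); np.save(f"{n}0.npy",d)
E
```

```text
pics
{'time_s': 0.0, 'q': array([-1.4953,  0.1816,  1.608 ,  0.    ,  1.3538, -0.2063]), 'dq': array([ 0.    , -0.0004, -0.0013,  0.0009,  0.0012, -0.0006]), 'joint_efforts': array([ -0.0016, -44.488 , -35.1332,  -0.0005,   0.0092,   0.    ]), 'eef_pos': array([ 0.1599, -0.5518,  0.2304]), 'eef_rot': array([ 0.0987,  0.7002,  0.0999, -0.7   ]), 'wrist_force': array([ 0.1001,  0.8273, -0.2406]), 'torque': array([0.0763, 0.0324, 0.0069]), 'opening': 0.9987610648499764}
top {'fx': 452.6347386789325, 'fy': 452.6347386789325, 'cx': 326.0395674739457, 'cy': 239.54435997083073, 'T': array([[ 0.1163, -0.9719,  0.2047,  0.3564],
       [-0.9932, -0.1145,  0.021 , -0.0167],
       [ 0.003 , -0.2058, -0.9786,  0.8721],
       [ 0.    ,  0.    ,  0.    ,  1.    ]])}
side {'fx': 447.12390691719287, 'fy': 447.12390691719287, 'cx': 322.7574423586028, 'cy': 238.30257531889782, 'T': array([[-0.7746, -0.3137,  0.5492, -0.0132],
       [-0.6321,  0.4137, -0.6553,  0.6286],
       [-0.0216, -0.8547, -0.5187,  0.5287],
       [ 0.    ,  0.    ,  0.    ,  1.    ]])}
wrist {'fx': 358.8617655531295, 'fy': 358.8617655531295, 'cx': 322.3627846625128, 'cy': 242.37418841064115, 'hand_eye': array([[-0.0013, -0.307 ,  0.9517, -0.1427],
       [ 1.    ,  0.0001,  0.0014,  0.    ],
       [-0.0005,  0.9517,  0.307 , -0.0796],
       [ 0.    ,  0.    ,  0.    ,  1.    ]])}
```

View pics/top0.png

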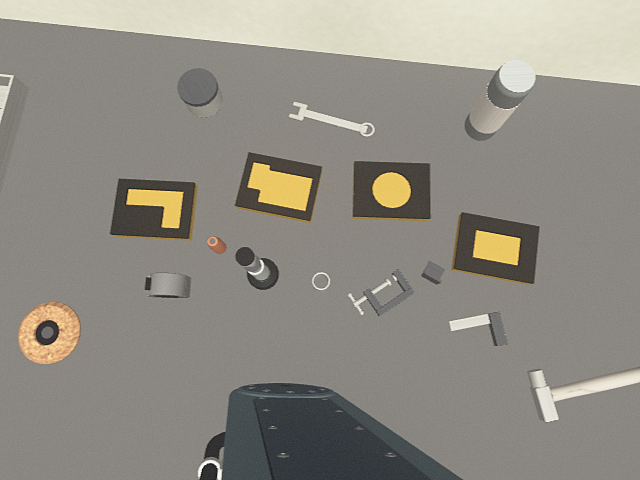

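View pics/side0.png

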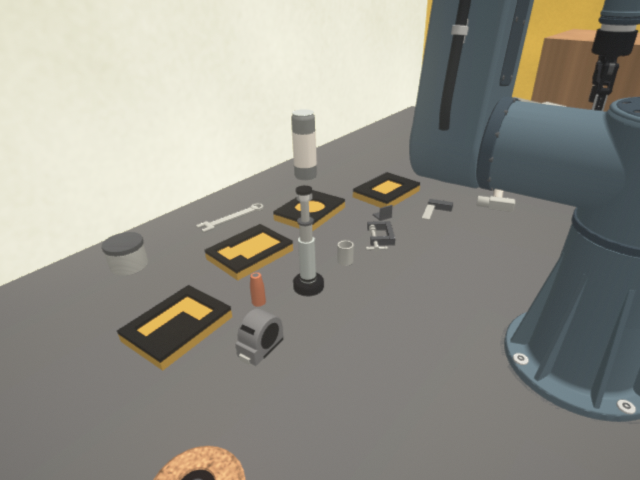

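Top view: the inserts run left to right as square (153,208), clamp (279,186), lamp (391,190) and tape (497,247). The tools are the tape (168,285), lamp (262,272), clamp (385,292, T-bar lower left) and square (498,328, blade pointing left). The side view agrees. Next I measure them.

```bash
cat > h.py <<'E'
from bench import ctrl
import cv2,numpy as np
from scipy.spatial.transform import Rotation as R
np.set_printoptions(precision=4,suppress=True)
def pose():
    o=ctrl.get_obs(); q=o['eef_rot']; T=np.eye(4)
    T[:3,:3]=R.from_quat([q[1],q[2],q[3],q[0]]).as_matrix(); T[:3,3]=o['eef_pos']; return T
def look(n):
    i=ctrl.camera_info(n); T=pose()@i['hand_eye'] if n=='wrist' else i['T']
    p,d=ctrl.camera(n); return p,d,i,T
def cast(uv,z,i,T):
    uv=np.atleast_2d(np.asarray(uv,float)); r=np.c_[(uv[:,0]-i['cx'])/i['fx'],(uv[:,1]-i['cy'])/i['fy'],np.ones(len(uv))]@T[:3,:3].T
    return T[:3,3]+r*((z-T[2,3])/r[:,2])[:,None]
def cloud(d,i,T):
    v,u=np.mgrid[:480,:640]; c=np.stack([(u-i['cx'])/i['fx']*d,(v-i['cy'])/i['fy']*d,d],-1)
    return c@T[:3,:3].T+T[:3,3]
def rect(pts): # centre, sizes, yaw of first side (deg)
    c,s,a=cv2.minAreaRect((pts[:,:2]*1000).astype(np.float32)); return np.array(c),np.array(s),a
def go(x,y,z,yaw):
    """tool down, jaw (tool y) along world yaw deg; prints shift mm and turn deg in tool axes"""
    T=pose(); c,s=np.cos(np.radians(yaw)),np.sin(np.radians(yaw))
    D=np.array([[0,c,s*1.],[0,s,-c],[-1,0,0]]); D[:,2]=np.cross(D[:,0],D[:,1])
    D2=D@np.diag([1,-1,-1])
    t=T[:3,:3].T@(np.array([x,y,z])-T[:3,3])*1000
    rs=[np.degrees(R.from_matrix(T[:3,:3].T@M).as_rotvec()) for M in (D,D2)]
    print('shift',t.round(1),'turn',rs[0].round(1),'or',rs[1].round(1))
E
python3 - <<'E'
from h import *
i=ctrl.camera_info('top');T=i['T'];p=cv2.imread('pics/top0.png');d=np.load('top0.npy')
P=cloud(d,i,T);g=cv2.cvtColor(p,cv2.COLOR_BGR2GRAY);hsv=cv2.cvtColor(p,cv2.COLOR_BGR2HSV)
B=dict(sq=(105,172,202,246),cl=(230,147,326,226),la=(347,155,437,225),ta=(447,207,545,288))
for n,(a,b,c,e) in B.items():
    m=np.zeros(g.shape,np.uint8); s=np.s_[b:e,a:c]
    yel=(hsv[...,1]>140)&(hsv[...,2]>200)
    m[s]=((g<55)|yel)[s]
    k,_=cv2.findContours(m,0,1);k=max(k,key=cv2.contourArea)[:,0]
    print(n,rect(cast(k,.025,i,T)),'top z',np.median(P[s][(g<40)[s]][:,2]))
    m[:]=0;m[s]=yel[s];v,u=np.nonzero(m); q=cast(np.c_[u,v],.021,i,T); print('  yel',q.mean(0)[:2]*1000,rect(q))
# tools: by height
H=P[...,2]
for n,(a,b,c,e) in dict(tape=(140,262,196,303),lamp=(230,240,285,295),clamp=(342,262,416,318),square=(444,303,512,350)).items():
    s=np.s_[b:e,a:c]; Q=P[s]; k=Q[...,2]>.006; q=Q[k]
    print(n,len(q),'zmax',q[:,2].max(),rect(q),q.mean(0))
    if n=='lamp':
        t=q[q[:,2]>q[:,2].max()-.006]; print('  head',t.mean(0),len(t)); t=q[q[:,2]<.025]; print('  foot',rect(t))
    if n in('square','clamp'):
        dk=k&(g[s]<90); print('  dark',rect(Q[dk]),Q[dk].mean(0)); br=k&(g[s]>140); print('  bright',rect(Q[br]),Q[br].mean(0))
cv2.imwrite('pics/crop1.png',cv2.resize(p[230:355,135:515],None,fx=2,fy=2,interpolation=2))
E
```

```text
sq (array([557.8713, 342.9466]), array([ 75.9181, 114.2787]), 3.749967336654663) top z 0.020171674973043785
  yel [568.1348 333.1199] (array([557.3967, 343.6015]), array([ 73.2211, 107.7868]), 3.675363302230835)
cl (array([629.7968, 106.5889]), array([126.7285,  78.547 ]), 82.68289947509766) top z 0.020751618119846826
  yel [628.8812 104.4305] (array([630.9264, 106.7705]), array([121.4333,  76.2304]), 85.04125213623047)
la (array([ 649.5275, -113.6657]), array([74.0808, 77.7485]), 19.616209030151367) top z 0.01860938123829714
  yel [ 649.1206 -114.0873] (array([ 649.3098, -114.1413]), array([73.1932, 70.8979]), 49.86565017700195)
ta (array([ 558.5355, -323.6156]), array([90.5704, 56.4633]), 85.82070922851562) top z 0.02039064152022063
  yel [ 557.6335 -324.3889] (array([ 557.8354, -324.1479]), array([85.6531, 53.2995]), 85.82856750488281)
tape 1034 zmax 0.8721254063773604 (array([398.9021, 152.3409]), array([344.6474,  52.2904]), 84.50445556640625) [0.4104 0.2734 0.0574]
lamp 1104 zmax 0.8721254063773604 (array([414.1614,  58.6268]), array([189.8577,  57.3961]), 52.37033462524414) [0
[... 170 characters left out ...]
604 (array([421.968 , -85.2752]), array([ 62.1012, 186.2077]), 32.5412483215332) [ 0.4411 -0.1172  0.0373]
  dark (array([ 448.6238, -120.3102]), array([38.9992, 68.7391]), 41.95491027832031) [ 0.4467 -0.1218  0.0114]
  bright (array([427.7725, -79.1147]), array([ 46.7769, 183.8259]), 34.55831527709961) [ 0.4401 -0.0919  0.0225]
square 823 zmax 0.8721254063773604 (array([ 367.7129, -185.4747]), array([ 60.3557, 332.9096]), 14.119271278381348) [ 0.407  -0.3052  0.0262]
  dark (array([ 402.3196, -325.9825]), array([57.6705,  1.8463]), 17.645811080932617) [ 0.3997 -0.3268  0.0111]
  bright (array([ 394.9634, -181.0212]), array([ 37.0953, 335.5648]), 6.9067487716674805) [ 0.4106 -0.2815  0.0168]
```

View pics/crop1.png

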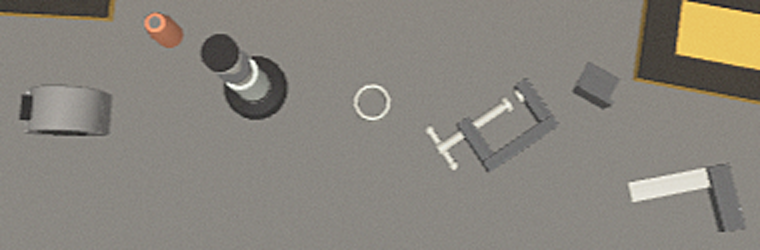

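Run:
```python
from h import *
p=cv2.imread('pics/top0.png');d=np.load('top0.npy');i=ctrl.camera_info('top');P=cloud(d,i,i['T'])
print('cap depth pts',[P[v,u] for u,v in((244,256),(242,256),(246,258))])
g=cv2.cvtColor(p,cv2.COLOR_BGR2GRAY)
m=np.zeros_like(g);m[244:268,234:256]=(g[244:268,234:256]<50);k,_=cv2.findContours(m,0,1);k=max(k,key=cv2.contourArea);e=cv2.minEnclosingCircle(k);print(e)
z=np.median(P[254:260,242:248,2]);print('z',z,'cap xy',cast([e[0]],z,i,i['T']))
# tape: top band and cloud
V=d>0
s=np.s_[262:303,138:196];q=P[s][V[s]&(P[s][...,2]>.006)&(P[s][...,2]<.1)];print('tape',q[:,2].max(),rect(q));t=q[q[:,2]>.055];print(rect(t),t.mean(0))
s=np.s_[303:350,444:512];Q=P[s];dk=V[s]&(g[s]<85)&(Q[...,2]>.008);print('sq stock',rect(Q[dk]),Q[dk].mean(0),dk.sum());br=(g[s]>140);v,u=np.nonzero(br);q=cast(np.c_[u+444,v+303],.0105,i,i['T']);print('blade',rect(q),q.mean(0))
# clamp spine lower edge and screw
o=lambda u,v:(135+u/2,230+v/2)
c=cast([o(489,170),o(556,125),o(462,120),o(524,80)],.018,i,i['T']);print('clamp corners',c)
go(.455,.112,.40,90)
```

```text
cap depth pts [array([0.4564, 0.1161, 0.2067]), array([0.4558, 0.1187, 0.2082]), array([0.4537, 0.1125, 0.2074])]
((244.5, 265.0), 0.5001000165939331)
z 0.20777162288177575 cap xy [[0.443  0.1131 0.2078]]
tape 0.06866347134110251 (array([411.6163, 285.347 ]), array([40.6099, 72.5438]), 5.611416816711426)
(array([411.1809, 285.5444]), array([39.7492, 58.1389]), 6.358433723449707) [0.4114 0.284  0.0615]
sq stock (array([ 400.6219, -326.4672]), array([53.8858,  1.8169]), 17.167810440063477) [ 0.3993 -0.327   0.0115] 30
blade (array([ 406.0271, -299.7879]), array([ 80.9348, 126.7521]), 6.6913676261901855) [ 0.4105 -0.2862  0.0105]
clamp corners [[ 0.404  -0.114   0.018 ]
 [ 0.453  -0.1728  0.018 ]
 [ 0.4474 -0.0845  0.018 ]
 [ 0.4921 -0.1393  0.018 ]]
shift [-168.5 -555.8 -468.1] turn [-163.9   -0.1   -0. ] or [16.1 -0.   0.1]
```

>>> step_arm([
  [-69, 0, 0, 0, 0, 0, 255],
  [-69, -556, -468, 16, 0, 0, 255],
  [-69, -556, -468, 16, 0, 0, 255],
  [-69, -556, -468, 16, 0, 0, 255],
  [-69, -556, -468, 16, 0, 0, 255],
  [-69, -556, -468, 16, 0, 0, 255],
  [-69, -556, -468, 16, 0, 0, 255],
  [-69, -556, -468, 16, 0, 0, 255],
  [-69, -556, -468, 16, 0, 0, 255],
  [-69, -556, -468, 16, 0, 0, 255],
])

```text
time_s: 1.35
eef_pos: [0.3885, -0.0362, 0.2989]
eef_rot: [0.001, 0.707, 0.001, -0.707]
wrist_force: [0.9, -1.2, 0.4]
opening: -0.001
```

>>> step_arm([
  [0, 0, 0, 0, 0, 0, 255],
  [0, 0, 0, 0, 0, 0, 255],
  [0, 0, 0, 0, 0, 0, 255],
])

```text
time_s: 1.72
eef_pos: [0.3878, -0.0395, 0.2986]
eef_rot: [-0.0, -0.707, 0.0, 0.707]
wrist_force: [1.1, -0.3, 0.8]
opening: -0.002
```

Run:
```python
from h import *
go(.4556,.1155,.30,90)
p,d,i,T=look('wrist');cv2.imwrite('pics/w1.png',p[:,:,::-1])
p,d,i,T=look('top');cv2.imwrite('pics/t1.png',p[:,:,::-1])
```

```text
shift [  -1.4 -155.   -67.8] turn [180.  -0.  -0.] or [-0.  0. -0.]
```

View pics/w1.png

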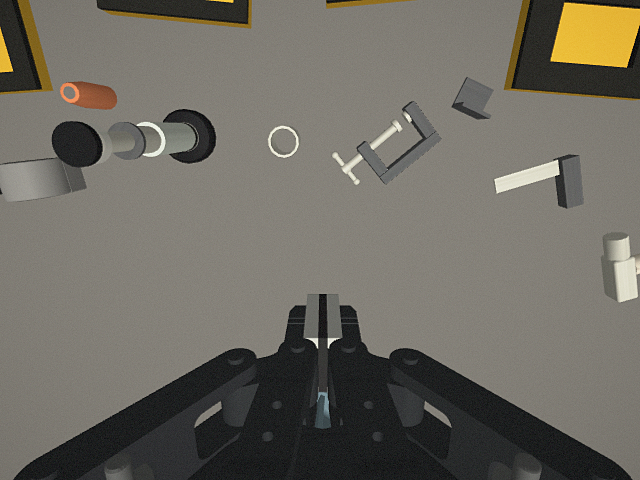

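Wrist view: the lamp cap is at (77,144), the clamp at (390,150) and the square at (545,180), all clear. I'll measure from this frame.

Run:
```python
from h import *
T=pose();p,d,i,_=look('wrist');T=T@i['hand_eye'];P=cloud(d,i,T)
print('cap',[P[v,u] for u,v in((77,144),(70,140),(84,146))])
q=P[115:175,45:110].reshape(-1,3);q=q[(q[:,2]>.19)&(q[:,2]<.25)];zc=np.percentile(q[:,2],90);q=q[q[:,2]>zc-.006];print(zc,rect(q))
f=P[100:170,160:220].reshape(-1,3);f=f[(f[:,2]>.014)&(f[:,2]<.026)];c,r=cv2.minEnclosingCircle((f[:,:2]*1000).astype(np.float32));print('foot',c,r)
g=cv2.cvtColor(p,cv2.COLOR_RGB2GRAY)
def comp(a,b,c,e,sel,z):
    m=np.zeros(g.shape,np.uint8);m[b:e,a:c]=sel[b:e,a:c]
    k,_=cv2.findContours(m,0,1);k=max(k,key=cv2.contourArea)[:,0];x=cast(k,z,i,T);print(rect(x));return x
print('blade');comp(480,145,565,215,g>150,.0105)
print('stock+side');comp(545,140,600,220,g<82,.018)
print('clamp dark top');comp(345,90,450,195,(g<88),.018)
print('clamp depth');q=P[90:195,325:450];k=q[...,2]>.012;x=q[k&(g[90:195,325:450]<90)];print(rect(x),x.mean(0))
print('sq depth');q=P[140:220,535:600];x=q[(q[...,2]>.012)&(q[...,2]<.03)];print(rect(x))
```

```text
cap [array([0.4572, 0.1146, 0.2073]), array([0.4596, 0.1179, 0.2082]), array([0.456 , 0.1094, 0.209 ])]
0.2089834889922009 (array([456.6197, 115.3056]), array([27.3844, 28.868 ]), 0.23897971212863922)
foot (456.726806640625, 115.32857513427734) 29.885435104370117
blade
(array([ 411.0349, -282.9823]), array([18.6459, 75.1096]), 17.49498176574707)
stock+side
(array([ 406.5092, -319.8033]), array([62.0694, 26.7638]), 0.013886643573641777)
clamp dark top
(array([ 450.6112, -124.9679]), array([45.0094, 84.4106]), 47.041587829589844)
clamp depth
(array([ 466.7125, -104.7571]), array([96.445 , 88.0993]), 46.92368698120117) [ 0.4476 -0.1278  0.0186]
sq depth
(array([ 401.35  , -321.0575]), array([59.9695, 49.1347]), 17.771162033081055)
```

View pics/t1.png

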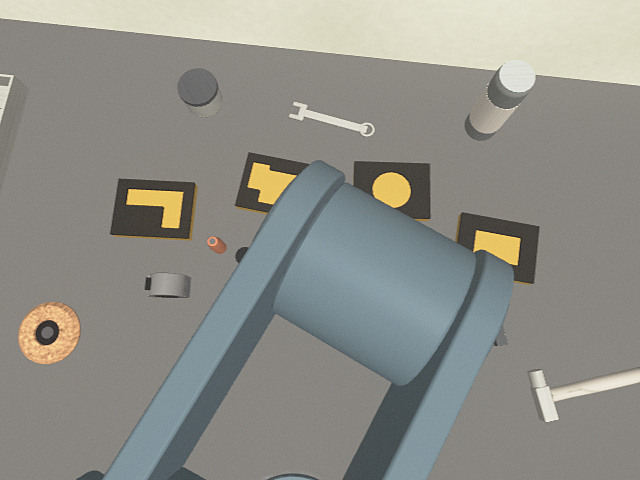

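Cap centre is (456.6, 115.3), z 0.209, and the foot centre agrees. Move over it and press.

>>> step_arm([
  [0, -155, -69, 0, 0, 0, 255],
  [0, -155, -69, 0, 0, 0, 255],
  [0, -155, -69, 0, 0, 0, 255],
  [0, -155, -69, 0, 0, 0, 255],
  [40, -155, -69, 0, 0, 0, 255],
  [80, -155, -69, 0, 0, 0, 255],
  [80, -155, -69, 0, 0, 0, 255],
  [80, -155, -69, 0, 0, 0, 255],
])

```text
time_s: 2.88
eef_pos: [0.4576, 0.116, 0.2204]
eef_rot: [0.0, 0.708, 0.0, -0.706]
wrist_force: [0.2, 0.0, 0.6]
opening: -0.002
```

Run:
```python
from h import *
go(.4566,.1153,.209,90)
```

```text
shift [11.4  0.7  1.1] turn [-179.9    0.    -0.2] or [ 0.1 -0.1 -0. ]
```

>>> step_arm([
  [6, 1, 1, 0, 0, 0, 255],
  [10, 1, 1, 0, 0, 0, 255],
  [13, 1, 1, 0, 0, 0, 255],
  [16, 1, 1, 0, 0, 0, 255],
  [19, 1, 1, 0, 0, 0, 255],
  [22, 1, 1, 0, 0, 0, 255],
  [25, 1, 1, 0, 0, 0, 255],
  [28, 1, 1, 0, 0, 0, 255],
  [31, 1, 1, 0, 0, 0, 255],
])

```text
time_s: 4.0
eef_pos: [0.4559, 0.1159, 0.1877]
eef_rot: [0.001, 0.707, 0.001, -0.707]
wrist_force: [1.3, -0.4, 3.5]
opening: -0.001
```

>>> step_arm([
  [3, 0, 0, 0, 0, 0, 255],
  [6, 0, 0, 0, 0, 0, 255],
  [9, 0, 0, 0, 0, 0, 255],
  [12, 0, 0, 0, 0, 0, 255],
  [15, 0, 0, 0, 0, 0, 255],
  [18, 0, 0, 0, 0, 0, 255],
  [21, 0, 0, 0, 0, 0, 255],
  [24, 0, 0, 0, 0, 0, 255],
  [27, 0, 0, 0, 0, 0, 255],
  [30, 0, 0, 0, 0, 0, 255],
])

```text
time_s: 5.25
eef_pos: [0.4562, 0.1159, 0.1583]
eef_rot: [0.001, 0.707, 0.001, -0.707]
wrist_force: [-0.1, -0.7, 7.4]
opening: 0.002
```

>>> step_arm([
  [3, 0, 0, 0, 0, 0, 255],
  [6, 0, 0, 0, 0, 0, 255],
  [9, 0, 0, 0, 0, 0, 255],
  [12, 0, 0, 0, 0, 0, 255],
  [15, 0, 0, 0, 0, 0, 255],
  [18, 0, 0, 0, 0, 0, 255],
  [21, 0, 0, 0, 0, 0, 255],
  [24, 0, 0, 0, 0, 0, 255],
  [26, 0, 0, 0, 0, 0, 255],
  [27, 0, 0, 0, 0, 0, 255],
])

```text
time_s: 6.5
eef_pos: [0.4561, 0.1159, 0.1312]
eef_rot: [0.001, 0.707, 0.001, -0.707]
wrist_force: [-0.7, -1.4, 7.0]
opening: -0.002
```

>>> step_arm([
  [1, 0, 0, 0, 0, 0, 255],
  [1, 0, 0, 0, 0, 0, 255],
])

```text
time_s: 6.75
eef_pos: [0.4561, 0.1159, 0.1302]
eef_rot: [0.001, 0.707, 0.001, -0.707]
wrist_force: [0.1, -0.3, 5.6]
opening: 0.001
```

>>> step_arm([
  [1, 0, 0, 0, 0, 0, 255],
  [1, 0, 0, 0, 0, 0, 255],
])

```text
time_s: 7.0
eef_pos: [0.4563, 0.1159, 0.1299]
eef_rot: [0.001, 0.707, 0.001, -0.707]
wrist_force: [-1.7, 0.5, 11.5]
opening: -0.002
```

>>> step_arm([
  [1, 0, 0, 0, 0, 0, 255],
  [1, 0, 0, 0, 0, 0, 255],
])

```text
time_s: 7.25
eef_pos: [0.4568, 0.116, 0.1298]
eef_rot: [0.001, 0.708, 0.001, -0.706]
wrist_force: [-3.2, -1.0, 19.6]
opening: 0.001
```

Mast home at 0.130, where the force rises. Back off, open, and straddle the lamp.

>>> step_arm([
  [-40, 0, 0, 0, 0, 0, 255],
  [-70, 0, 0, 0, 0, 0, 0],
  [-70, 0, 0, 0, 0, 0, 0],
  [-70, 0, 0, 0, 0, 0, 0],
  [-70, 0, 0, 0, 0, 0, 0],
  [-70, 0, 0, 0, 0, 0, 0],
  [-70, 0, 0, 0, 0, 0, 0],
])

```text
time_s: 8.12
eef_pos: [0.4555, 0.1159, 0.1973]
eef_rot: [-0.001, -0.707, -0.001, 0.707]
wrist_force: [0.1, -0.2, -0.2]
opening: 0.999
```

Run:
```python
from h import *
print(ctrl.get_obs()['opening'])
go(.4566,.1153,.066,90)
p,d,i,T=look('side');cv2.imwrite('pics/s2.png',p[100:400,150:450,::-1])
```

```text
0.9986598239483203
shift [131.3   0.6  -1.2] turn [-179.9   -0.     0.1] or [0.1 0.1 0. ]
```

View pics/s2.png

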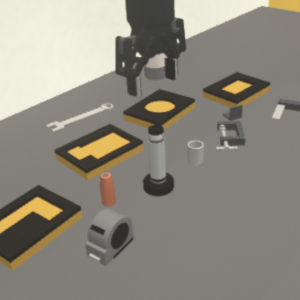

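>>> step_arm([
  [50, 0, -1, 0, 0, 0, 0],
  [90, 0, -1, 0, 0, 0, 0],
  [120, 0, -1, 0, 0, 0, 0],
  [131, 0, -1, 0, 0, 0, 0],
  [131, 0, -1, 0, 0, 0, 0],
  [131, 0, -1, 0, 0, 0, 255],
  [131, 0, -1, 0, 0, 0, 255],
  [131, 0, -1, 0, 0, 0, 255],
  [131, 0, -1, 0, 0, 0, 255],
  [131, 0, -1, 0, 0, 0, 255],
])

```text
time_s: 9.43
eef_pos: [0.4574, 0.1161, 0.0677]
eef_rot: [0.001, 0.708, 0.001, -0.707]
wrist_force: [-1.2, 1.1, 7.0]
opening: 0.339
```

>>> step_arm([
  [-10, 0, 0, 0, 0, 0, 255],
  [-30, 0, 0, 0, 0, 0, 255],
  [-50, 0, 0, 0, 0, 0, 255],
  [-60, 0, 0, 0, 0, 0, 255],
  [-60, 0, 0, 0, 0, 0, 255],
])

```text
time_s: 10.05
eef_pos: [0.4571, 0.1159, 0.1273]
eef_rot: [0.001, 0.708, 0.001, -0.707]
wrist_force: [0.5, -1.2, -4.0]
opening: 0.334
```

Run:
```python
from h import *
go(.6492,-.114,.126,90);go(.6492,-.114,.085,90)
```

```text
shift [   1.5  230.4 -191.6] turn [-179.9    0.    -0.1] or [ 0.1 -0.1 -0. ]
shift [  42.5  230.4 -191.5] turn [-179.9    0.    -0.1] or [ 0.1 -0.1 -0. ]
```

>>> step_arm([
  [0, 45, -38, 0, 0, 0, 255],
  [0, 90, -76, 0, 0, 0, 255],
  [0, 135, -114, 0, 0, 0, 255],
  [0, 180, -152, 0, 0, 0, 255],
  [0, 215, -180, 0, 0, 0, 255],
  [0, 231, -191, 0, 0, 0, 255],
  [0, 231, -191, 0, 0, 0, 255],
  [0, 231, -191, 0, 0, 0, 255],
  [0, 231, -191, 0, 0, 0, 255],
])

```text
time_s: 11.18
eef_pos: [0.6476, -0.1134, 0.1263]
eef_rot: [-0.001, -0.707, -0.001, 0.708]
wrist_force: [-0.1, 0.1, -3.6]
opening: 0.335
```

Run:
```python
from h import *
go(.6496,-.1135,.087,90)
T=pose();p,d,i,_=look('wrist');T=T@i['hand_eye'];hsv=cv2.cvtColor(p,cv2.COLOR_RGB2HSV)
cv2.imwrite('pics/w2.png',p[:,:,::-1])
```

```text
shift [39.3  0.1 -2. ] turn [-179.8   -0.1    0.1] or [0.2 0.1 0. ]
```

View pics/w2.png

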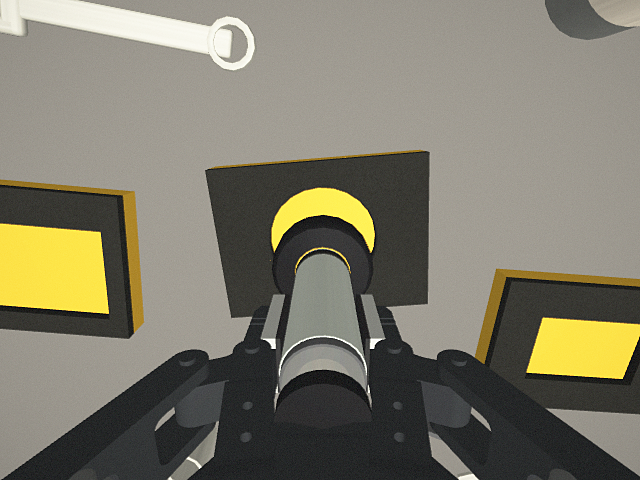

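The lamp hangs over its well, with the foot at (322,260) and the yellow rim showing beyond it. Lower it.

>>> step_arm([
  [15, 0, -2, 0, 0, 0, 255],
  [28, 0, -2, 0, 0, 0, 255],
  [36, 0, -2, 0, 0, 0, 255],
  [39, 0, -2, 0, 0, 0, 255],
  [40, 0, -2, 0, 0, 0, 255],
  [40, 0, -2, 0, 0, 0, 255],
])

```text
time_s: 11.98
eef_pos: [0.6507, -0.1147, 0.0872]
eef_rot: [0.001, 0.707, 0.001, -0.707]
wrist_force: [-0.2, 0.7, -3.1]
opening: 0.337
```

>>> step_arm([
  [1, 0, 0, 0, 0, 0, 255],
  [1, 0, 0, 0, 0, 0, 255],
])

```text
time_s: 12.22
eef_pos: [0.6504, -0.1146, 0.086]
eef_rot: [0.001, 0.707, 0.001, -0.707]
wrist_force: [-0.4, 0.7, -4.1]
opening: 0.342
```

>>> step_arm([
  [1.5, 0, 0, 0, 0, 0, 255],
  [1.5, 0, 0, 0, 0, 0, 255],
])

```text
time_s: 12.48
eef_pos: [0.6507, -0.1146, 0.0848]
eef_rot: [0.001, 0.707, 0.001, -0.707]
wrist_force: [-0.5, 0.4, -0.9]
opening: 0.338
```

Down on the floor. Open and rise.

>>> step_arm([
  [0, 0, 0, 0, 0, 0, 0],
  [0, 0, 0, 0, 0, 0, 0],
  [0, 0, 0, 0, 0, 0, 0],
  [0, 0, 0, 0, 0, 0, 0],
  [0, 0, 0, 0, 0, 0, 0],
  [-40, 0, 0, 0, 0, 0, 0],
  [-80, 0, 0, 0, 0, 0, 0],
  [-130, 0, 0, 0, 0, 0, 0],
  [-165, 0, 0, 0, 0, 0, 0],
  [-165, 0, 0, 0, 0, 0, 0],
])

```text
time_s: 13.72
eef_pos: [0.6523, -0.1152, 0.2539]
eef_rot: [0.002, 0.71, 0.0, -0.705]
wrist_force: [0.6, -0.4, 1.0]
opening: 0.997
```

Run:
```python
from h import *
go(.410,-.130,.25,40)
```

```text
shift [  2.2  14.1 242.4] turn [-129.8   -0.    -0.5] or [50.2 -0.5  0. ]
```

>>> step_arm([
  [0, 14, 242, 50, 0, 0, 0],
  [0, 14, 242, 50, 0, 0, 0],
  [0, 14, 242, 50, 0, 0, 0],
  [0, 14, 242, 50, 0, 0, 0],
  [0, 14, 242, 50, 0, 0, 0],
  [0, 14, 242, 50, 0, 0, 0],
  [0, 14, 242, 50, 0, 0, 0],
  [0, 14, 242, 50, 0, 0, 190],
  [0, 14, 242, 50, 0, 0, 190],
  [0, 14, 242, 50, 0, 0, 190],
])

```text
time_s: 14.98
eef_pos: [0.4085, -0.1291, 0.2492]
eef_rot: [0.298, -0.641, 0.298, 0.641]
wrist_force: [0.9, -0.4, 0.4]
opening: 0.376
```

Run:
```python
from h import *
T=pose();p,d,i,_=look('wrist');T=T@i['hand_eye'];np.savez('w3.npz',d=d,T=T);print(ctrl.get_obs()['opening'],ctrl.get_obs()['q'],pose()[:3])
cv2.imwrite('pics/w3.png',p[:,:,::-1])
```

```text
0.284315947791644 [-0.5847 -0.1808  1.9319 -0.      1.3909  1.8557] [[-0.0003 -0.7641 -0.6451  0.4085]
 [ 0.0002 -0.6451  0.7641 -0.1291]
 [-1.      0.0001  0.0003  0.2492]]
```

View pics/w3.png

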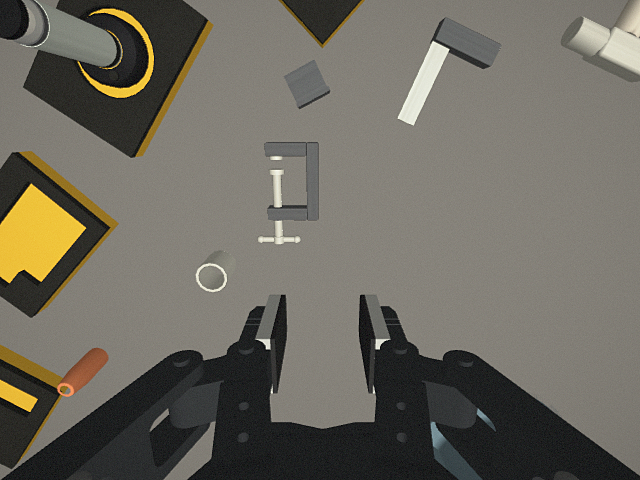

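Wrist view: the spine is vertical at columns 307–319, rows 142–220, and lined up with the jaws. The square's stock is at (468,42).

Run:
```python
from h import *
i=ctrl.camera_info('wrist');f=np.load('w3.npz');T=f['T'];P=cloud(f['d'],i,T);g=cv2.imread('pics/w3.png',0)
b=g[165:202].mean(0);print(b[296:330].round())
q=P[160:205,309:318].reshape(-1,3);print('spine top z',np.median(q[:,2]))
def comp(a,b,c,e,sel,z):
    m=np.zeros(g.shape,np.uint8);m[b:e,a:c]=sel[b:e,a:c]
    k,_=cv2.findContours(m,0,1);k=max(k,key=cv2.contourArea)[:,0];x=cast(k,z,i,T);print(rect(x));return x
comp(303,130,330,230,g<90,.018)
print('blade');comp(385,30,455,135,g>150,.0105)
s=P[10:75,425:510];k=(s[...,2]>.014)&(s[...,2]<.024)&(g[10:75,425:510]<110);print('stock depth',rect(s[k]),k.sum())
c=P[130:230,255:330];k=(c[...,2]>.014)&(c[...,2]<.024)&(g[130:230,255:330]<110);print('clamp depth',rect(c[k]),k.sum())
```

```text
[130. 131. 131. 130. 130. 131. 131. 131. 132. 131. 104.  96. 105. 107.
 107. 105. 105. 105. 105. 106. 108. 104.  91. 137. 132. 131. 131. 131.
 131. 130. 131. 130. 131. 131.]
spine top z 0.018101574059152525
(array([ 419.4459, -112.6925]), array([ 4.2455, 18.4708]), 39.46402359008789)
blade
(array([ 410.9967, -282.459 ]), array([18.4462, 75.3414]), 17.404096603393555)
stock depth (array([ 405.1494, -333.9155]), array([60.4365, 20.8837]), 17.588760375976562) 1570
clamp depth (array([ 448.3627, -126.2799]), array([52.8076, 80.7054]), 40.222267150878906) 1713
```

Run:
```python
from h import *
go(.4323,-.1399,.009,40.2);go(.4323,-.1399,.06,40.2)
```

```text
shift [240.2 -11.3 -23.7] turn [180.  -0.  -0.] or [-0.  0. -0.]
shift [189.2 -11.3 -23.6] turn [180.  -0.  -0.] or [-0.  0. -0.]
```

>>> step_arm([
  [60, -11, -24, 0, 0, 0, 190],
  [120, -11, -24, 0, 0, 0, 190],
  [170, -11, -24, 0, 0, 0, 190],
  [190, -11, -24, 0, 0, 0, 190],
  [190, -11, -24, 0, 0, 0, 190],
  [190, -11, -24, 0, 0, 0, 190],
])

```text
time_s: 15.78
eef_pos: [0.4332, -0.141, 0.0604]
eef_rot: [-0.298, 0.642, -0.298, -0.641]
wrist_force: [0.1, 0.5, 0.3]
opening: 0.259
```

Run:
```python
from h import *
print(ctrl.get_obs()['opening']);go(.4323,-.1399,.009,40.2)
T=pose();p,d,i,_=look('wrist');cv2.imwrite('pics/w4.png',p[100:480,100:560,::-1])
```

```text
0.258657486238258
shift [51.4 -0.   1.5] turn [180.    0.    0.2] or [-0.  -0.1  0. ]
```

View pics/w4.png

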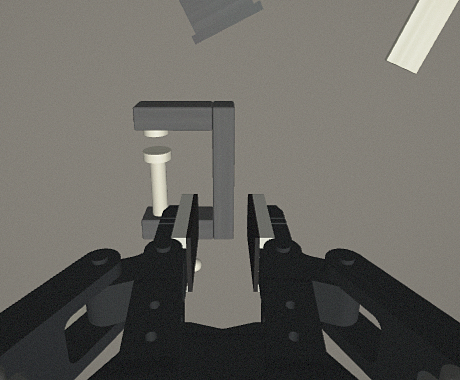

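Spine (crop column 224) is centred between the jaws (223). Descend and grip.

>>> step_arm([
  [25, 0, 1.5, 0, 0, 0, 190],
  [43, 0, 1.5, 0, 0, 0, 190],
  [51, 0, 1.5, 0, 0, 0, 190],
  [51, 0, 1.5, 0, 0, 0, 190],
  [51, 0, 1.5, 0, 0, 0, 255],
  [51, 0, 1.5, 0, 0, 0, 255],
  [51, 0, 1.5, 0, 0, 0, 255],
  [51, 0, 1.5, 0, 0, 0, 255],
])

```text
time_s: 16.82
eef_pos: [0.4321, -0.1398, 0.0094]
eef_rot: [-0.298, 0.642, -0.298, -0.641]
wrist_force: [-2.2, 1.4, 6.9]
opening: 0.121
```

>>> step_arm([
  [-10, 0, 0, 0, 0, 0, 255],
  [-30, 0, 0, 0, 0, 0, 255],
  [-60, 0, 0, 0, 0, 0, 255],
  [-80, 0, 0, 0, 0, 0, 255],
  [-80, 0, 0, 0, 0, 0, 255],
])

```text
time_s: 17.45
eef_pos: [0.4325, -0.14, 0.0901]
eef_rot: [-0.298, 0.643, -0.298, -0.64]
wrist_force: [0.2, -1.0, -3.3]
opening: 0.119
```

Run:
```python
from h import *
# clamp spine pt (-26,-13.5) in insert frame yaw -5, origin (630.4,106.7)
a=np.radians(-5.);r=np.array([[np.cos(a),-np.sin(a)],[np.sin(a),np.cos(a)]])
t=(np.array([630.4,106.7])+r@[-26,-13.5])/1000;print(t);go(*t,.09,-5)
```

```text
[0.6033 0.0955]
shift [   0.2 -282.4   69.9] turn [-134.8   -0.2   -0.2] or [45.2 -0.2  0.2]
```

>>> step_arm([
  [0, -282, 70, 45, 0, 0, 255],
  [0, -282, 70, 45, 0, 0, 255],
  [0, -282, 70, 45, 0, 0, 255],
  [0, -282, 70, 45, 0, 0, 255],
  [0, -282, 70, 45, 0, 0, 255],
  [0, -282, 70, 45, 0, 0, 255],
  [0, -282, 70, 45, 0, 0, 255],
  [0, -282, 70, 45, 0, 0, 255],
  [0, -282, 70, 45, 0, 0, 255],
])

```text
time_s: 18.58
eef_pos: [0.5999, 0.0811, 0.0877]
eef_rot: [0.522, -0.478, 0.509, 0.49]
wrist_force: [-0.9, 0.4, -2.6]
opening: 0.111
```

Run:
```python
from h import *
go(.6033,.0955,.027,-5)
T=pose();p,d,i,_=look('wrist');T=T@i['hand_eye'];np.savez('w5.npz',d=d,T=T);cv2.imwrite('pics/w5.png',p[:,:,::-1])
```

```text
shift [61.  -2.5 13.1] turn [-178.6    0.     2.1] or [ 1.4  1.4 -0. ]
```

View pics/w5.png

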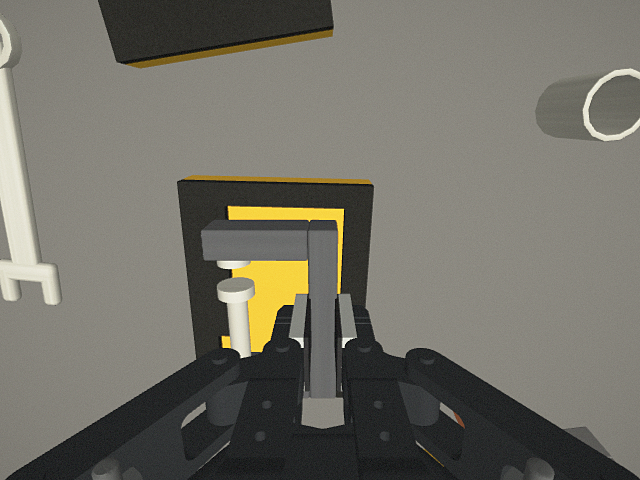

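The clamp is held level and the arm is still arriving, so let it settle first.

>>> step_arm([
  [0, 0, 0, 0, 0, 0, 255],
  [0, 0, 0, 0, 0, 0, 255],
])

```text
time_s: 18.88
eef_pos: [0.6005, 0.0818, 0.088]
eef_rot: [0.522, -0.479, 0.509, 0.49]
wrist_force: [0.0, -0.3, -2.6]
opening: 0.115
```

Run:
```python
from h import *
go(.6033,.0955,.027,-5)
T=pose();p,d,i,_=look('wrist');T=T@i['hand_eye']
# check insert in this view: near edges of black top at z .025
g=cv2.cvtColor(p,cv2.COLOR_RGB2GRAY);hsv=cv2.cvtColor(p,cv2.COLOR_RGB2HSV)
y=((hsv[...,1]>140)&(hsv[...,2]>200)).astype(np.uint8);n,l,s,c=cv2.connectedComponentsWithStats(y);print([(s[k],c[k]) for k in range(1,n) if s[k][4]>200])
ins=((g<75)).astype(np.uint8)
P=cloud(d,i,T);k=(abs(P[...,2]-.025)<.004)&(g<60)&(P[...,0]>.55)&(P[...,0]<.70)&(P[...,1]>.0)&(P[...,1]<.2);q=P[k];print(k.sum(),rect(q),q.min(0),q.max(0))
```

```text
shift [61.3 -1.8 12.4] turn [-178.5   -0.1    2.2] or [1.5 1.4 0. ]
[(array([ 229,  205,  116,   89, 1932], dtype=int32), array([295.1677, 219.9726])), (array([ 233,  260,   75,   92, 3585], dtype=int32), array([271.222 , 293.9261]))]
11431 (array([631.5644, 107.4969]), array([150.0404, 112.0989]), 84.82540893554688) [0.5695 0.0283 0.021 ] [0.691  0.186  0.0279]
```

>>> step_arm([
  [0, -3, 13, 1.5, 1.4, 0, 255],
  [0, -3, 13, 1.5, 1.4, 0, 255],
  [0, -3, 13, 1.5, 1.4, 0, 255],
  [0, -3, 13, 1.5, 1.4, 0, 255],
])

```text
time_s: 19.42
eef_pos: [0.603, 0.0808, 0.0876]
eef_rot: [0.522, -0.478, 0.509, 0.489]
wrist_force: [0.0, 0.4, -2.0]
opening: 0.115
```

Run:
```python
from h import *
go(.6043,.0963,.027,-5.2)
```

```text
shift [61.  -0.2 14.1] turn [-178.4   -0.1    2.2] or [1.6 1.4 0.1]
```

Run:
```python
from h import *
print(ctrl.get_obs()['q'])
```

```text
[-0.0747  0.41    1.6298  0.0272  1.1009  3.1175]
```

Joint 6 is at its limit. Accepting about 3° of yaw error, well inside the 8 mm clearance, keeps it in range.

Run:
```python
from h import *
a=np.radians(-1.7);r=np.array([[np.cos(a),-np.sin(a)],[np.sin(a),np.cos(a)]])
t=(np.array([631.5,107.5])+r@[-26,-13.5])/1000;print(t);go(*t,.027,-1.7);go(*t,.0876,-1.7)
```

```text
[0.6051 0.0948]
shift [61.  -1.1 12.7] turn [178.1   0.2  -2.2] or [-1.9  1.4  0.1]
shift [ 0.4 -1.2 14.1] turn [178.1   0.2  -2.2] or [-1.9  1.4  0.1]
```

>>> step_arm([
  [0, -1, 14, -2, 1.4, 0, 255],
  [0, -1, 14, -2, 1.4, 0, 255],
  [0, -1, 14, -2, 1.4, 0, 255],
  [0, -1, 14, -2, 1.4, 0, 255],
])

```text
time_s: 19.92
eef_pos: [0.6048, 0.0919, 0.088]
eef_rot: [0.507, -0.494, 0.504, 0.495]
wrist_force: [-0.5, -0.1, -2.9]
opening: 0.115
```

Run:
```python
from h import *
print(ctrl.get_obs()['q'][5]);go(.6051,.0948,.027,-1.7)
```

```text
3.117517307414466
shift [61.  -0.1  2.7] turn [-179.6   -0.2    0.4] or [0.4 0.2 0.1]
```

>>> step_arm([
  [15, 0, 3, -1, 0.2, 0, 255],
  [35, 0, 3, -1, 0.2, 0, 255],
  [50, 0, 3, -1, 0.2, 0, 255],
  [56, 0, 3, -1, 0.2, 0, 255],
  [59, 0, 3, -1, 0.2, 0, 255],
  [60, 0, 3, -1, 0.2, 0, 255],
  [60, 0, 3, -1, 0.2, 0, 255],
])

```text
time_s: 20.8
eef_pos: [0.6055, 0.0951, 0.0286]
eef_rot: [0.502, -0.499, 0.501, 0.498]
wrist_force: [-0.8, 0.2, -2.8]
opening: 0.116
```

Run:
```python
from h import *
o=ctrl.get_obs();print(o['wrist_force'],o['q'][5]);go(.6051,.0948,.0265,-1.7)
```

```text
[-0.7574  0.2047 -2.808 ] 3.1089969036830745
shift [ 2.1  0.4 -0.3] turn [-178.6   -0.3    0.1] or [1.4 0.  0.2]
```

Lower the last 2 mm, release and rise.

>>> step_arm([
  [2, 0, 0, 0, 0, 0, 255],
  [2, 0, 0, 0, 0, 0, 255],
  [2, 0, 0, 0, 0, 0, 190],
  [2, 0, 0, 0, 0, 0, 190],
  [2, 0, 0, 0, 0, 0, 190],
  [2, 0, 0, 0, 0, 0, 190],
  [-30, 0, 0, 0, 0, 0, 190],
  [-80, 0, 0, 0, 0, 0, 190],
  [-130, 0, 0, 0, 0, 0, 0],
  [-170, 0, 0, 0, 0, 0, 0],
])

```text
time_s: 22.05
eef_pos: [0.6051, 0.095, 0.2005]
eef_rot: [0.503, -0.499, 0.5, 0.498]
wrist_force: [-0.3, 0.2, -0.6]
opening: 0.674
```

Run:
```python
from h import *
T=pose();p,d,i,_=look('wrist');T=T@i['hand_eye'];g=cv2.cvtColor(p,cv2.COLOR_RGB2GRAY);P=cloud(d,i,T)
k=(abs(P[...,2]-.035)<.004)&(P[...,0]>.58)&(P[...,0]<.68)&(P[...,1]>.03)&(P[...,1]<.18)&(g<115)
q=P[k];print('clamp dark',k.sum(),rect(q),np.median(q[:,2]))
go(.3975,-.3363,.20,17.6)
cv2.imwrite('pics/w6.png',p[:,:,::-1])
```

```text
clamp dark 2470 (array([627.2467,  95.0475]), array([81.1763, 53.1717]), 89.681640625) 0.03500597836084254
shift [   3.8  208.  -432.5] turn [162.1   1.    0.1] or [-17.9  -0.1   0.7]
```

View pics/w6.png

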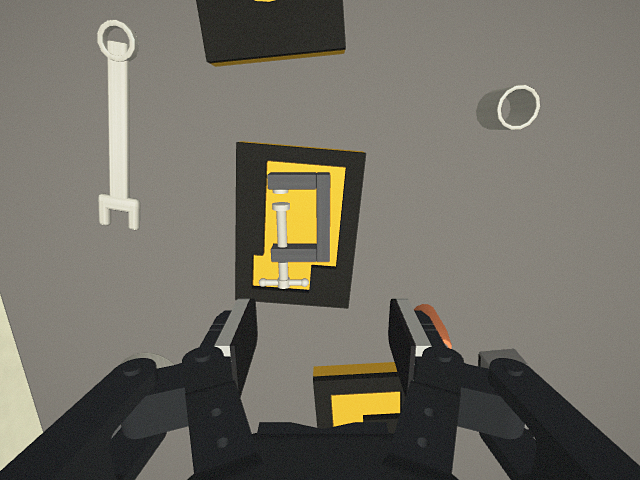

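Clamp is home: dark top z 0.035, and its origin is within about 1 mm. Next the square, turning joint 6 back the long way.

>>> step_arm([
  [0, 104, -216, -105, 0, 0, 0],
  [0, 104, -216, -105, 0, 0, 0],
  [0, 104, -216, -105, 0, 0, 0],
  [0, 104, -216, -105, 0, 0, 0],
  [0, 104, -216, -105, 0, 0, 0],
  [0, 104, -216, -105, 0, 0, 0],
  [0, 104, -216, -105, 0, 0, 0],
  [0, 104, -216, -105, 0, 0, 0],
  [0, 104, -216, -105, 0, 0, 0],
  [0, 104, -216, -105, 0, 0, 0],
])

```text
time_s: 23.35
eef_pos: [0.4993, -0.1203, 0.1975]
eef_rot: [0.085, 0.703, 0.086, -0.701]
wrist_force: [1.0, 0.2, -0.4]
opening: 0.999
```

>>> step_arm([
  [0, 0, 0, 0, 0, 0, 130],
  [0, 0, 0, 0, 0, 0, 130],
])

```text
time_s: 23.6
eef_pos: [0.4993, -0.1204, 0.1976]
eef_rot: [0.082, 0.703, 0.082, -0.702]
wrist_force: [-0.4, 0.1, 0.3]
opening: 0.602
```

Run:
```python
from h import *
print(ctrl.get_obs()['q']);go(.3975,-.3363,.15,17.6)
```

```text
[-0.469   0.0758  1.7953  0.0017  1.269   0.8685]
shift [ 47.2 186.6 149. ] turn [-94.3  -0.1  -0.1] or [85.7 -0.1  0.1]
```

>>> step_arm([
  [0, 187, 149, -94, 0, 0, 130],
  [0, 187, 149, -94, 0, 0, 130],
  [0, 187, 149, -94, 0, 0, 130],
  [0, 187, 149, -94, 0, 0, 130],
  [0, 187, 149, -94, 0, 0, 130],
  [0, 187, 149, -94, 0, 0, 130],
  [0, 187, 149, -94, 0, 0, 130],
  [0, 187, 149, -94, 0, 0, 130],
  [47, 187, 149, -94, 0, 0, 130],
  [47, 187, 149, -94, 0, 0, 130],
])

```text
time_s: 24.85
eef_pos: [0.3966, -0.3346, 0.1471]
eef_rot: [0.568, 0.42, 0.572, -0.417]
wrist_force: [-0.2, -0.3, 0.4]
opening: 0.49
```

>>> step_arm([
  [0, 0, 0, 0, 0, 0, 130],
  [0, 0, 0, 0, 0, 0, 130],
])

```text
time_s: 25.1
eef_pos: [0.3992, -0.338, 0.152]
eef_rot: [0.571, 0.419, 0.569, -0.418]
wrist_force: [0.1, -0.1, -0.5]
opening: 0.491
```

Run:
```python
from h import *
T=pose();p,d,i,_=look('wrist');cv2.imwrite('pics/w7.png',p[:,:,::-1]);T=T@i['hand_eye'];g=cv2.cvtColor(p,cv2.COLOR_RGB2GRAY);P=cloud(d,i,T)
k=(abs(P[...,2]-.018)<.004)&(P[...,0]>.36)&(P[...,0]<.46)&(P[...,1]>-.36)&(P[...,1]<-.31)&(g<115)
q=P[k];print('stock',k.sum(),rect(q));print(ctrl.get_obs()['q']);go(.3975,-.3363,.009,17.6)
```

```text
stock 1750 (array([ 405.3088, -333.8753]), array([60.0025, 20.1993]), 17.37070655822754)
[-0.931   0.1504  1.813   0.0023  1.1749 -1.2363]
shift [142.9  -1.5  -2.4] turn [-0.2  0.1 -0.2] or [179.8  -0.3  -0.2]
```

The stock measures as expected, but it must be pinched along the square's y, so turn another +90°.

>>> step_arm([
  [0, -1.5, -2.5, 90, 0, 0, 130],
  [0, -1.5, -2.5, 90, 0, 0, 130],
  [0, -1.5, -2.5, 90, 0, 0, 130],
  [0, -1.5, -2.5, 90, 0, 0, 130],
  [0, -1.5, -2.5, 90, 0, 0, 130],
  [0, -1.5, -2.5, 90, 0, 0, 130],
  [40, -1.5, -2.5, 90, 0, 0, 130],
  [80, -1.5, -2.5, 90, 0, 0, 130],
  [80, -1.5, -2.5, 90, 0, 0, 130],
  [80, -1.5, -2.5, 90, 0, 0, 130],
])

```text
time_s: 26.4
eef_pos: [0.3968, -0.3355, 0.0708]
eef_rot: [0.108, 0.7, 0.108, -0.698]
wrist_force: [0.6, -0.3, 0.4]
opening: 0.489
```

>>> step_arm([
  [0, 0, 0, 0, 0, 0, 130],
  [0, 0, 0, 0, 0, 0, 130],
])

```text
time_s: 26.65
eef_pos: [0.3969, -0.3356, 0.0712]
eef_rot: [0.108, 0.7, 0.108, -0.698]
wrist_force: [-0.0, -0.3, -0.6]
opening: 0.491
```

Run:
```python
from h import *
p,d,i,_=look('wrist');cv2.imwrite('pics/w8.png',p[:,:,::-1]);go(.3977,-.3363,.009,107.4)
```

```text
shift [62.   1.  -0.5] turn [-179.8    0.1   -0.2] or [ 0.2 -0.2 -0.1]
```

View pics/w8.png

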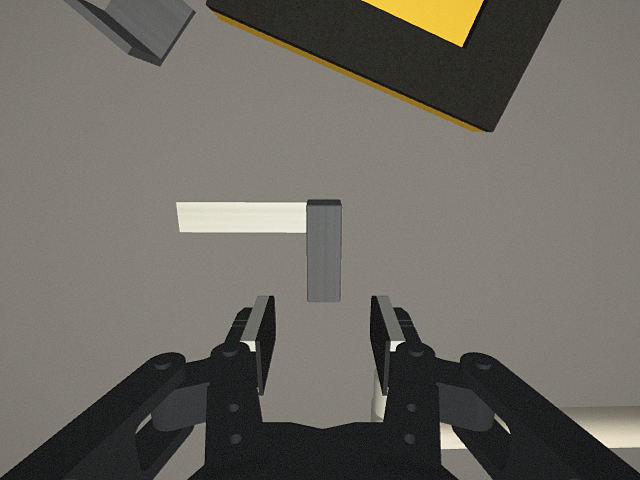

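Stock columns 307–341 are centred between the jaws. Descend, grip and lift.

>>> step_arm([
  [30, 1, -0.5, 0, 0, 0, 130],
  [52, 1, -0.5, 0, 0, 0, 130],
  [62, 1, -0.5, 0, 0, 0, 130],
  [62, 1, -0.5, 0, 0, 0, 130],
  [62, 1, -0.5, 0, 0, 0, 255],
  [62, 1, -0.5, 0, 0, 0, 255],
  [62, 1, -0.5, 0, 0, 0, 255],
  [62, 1, -0.5, 0, 0, 0, 255],
  [62, 1, -0.5, 0, 0, 0, 255],
])

```text
time_s: 27.82
eef_pos: [0.398, -0.3366, 0.0095]
eef_rot: [0.108, 0.7, 0.107, -0.698]
wrist_force: [-0.6, -0.2, 5.9]
opening: 0.21
```

>>> step_arm([
  [-10, 0, 0, 0, 0, 0, 255],
  [-40, 0, 0, 0, 0, 0, 255],
  [-90, 0, 0, 0, 0, 0, 255],
  [-140, 0, 0, 0, 0, 0, 255],
  [-190, 0, 0, 0, 0, 0, 255],
  [-190, 0, 0, 0, 0, 0, 255],
  [-190, 0, 0, 0, 0, 0, 255],
])

```text
time_s: 28.7
eef_pos: [0.3965, -0.3354, 0.1978]
eef_rot: [0.107, 0.699, 0.108, -0.698]
wrist_force: [0.9, 0.1, -1.9]
opening: 0.21
```

Run:
```python
from h import *
a=np.radians(3.7);r=np.array([[np.cos(a),-np.sin(a)],[np.sin(a),np.cos(a)]])
t=(np.array([557.6,343.2])+r@[-8,-37.5])/1000;print(t);go(*t,.20,93.7)
```

```text
[0.552  0.3053]
shift [  -1.  -563.9 -341.5] turn [-166.1   -0.1   -0.2] or [13.9 -0.1  0.1]
```

>>> step_arm([
  [0, -564, -342, 14, 0, 0, 255],
  [0, -564, -342, 14, 0, 0, 255],
  [0, -564, -342, 14, 0, 0, 255],
  [0, -564, -342, 14, 0, 0, 255],
  [0, -564, -342, 14, 0, 0, 255],
  [0, -564, -342, 14, 0, 0, 255],
  [0, -564, -342, 14, 0, 0, 255],
  [0, -564, -342, 14, 0, 0, 255],
  [0, -564, -342, 14, 0, 0, 255],
  [0, -564, -342, 14, 0, 0, 255],
])

```text
time_s: 29.95
eef_pos: [0.5428, 0.2701, 0.1964]
eef_rot: [-0.022, -0.706, -0.022, 0.708]
wrist_force: [1.1, -0.4, -1.6]
opening: 0.214
```

>>> step_arm([
  [0, 0, 0, 0, 0, 0, 255],
  [0, 0, 0, 0, 0, 0, 255],
])

```text
time_s: 30.2
eef_pos: [0.5425, 0.2681, 0.1965]
eef_rot: [-0.023, -0.706, -0.022, 0.708]
wrist_force: [-0.1, 0.1, -2.1]
opening: 0.213
```

Run:
```python
from h import *
print(ctrl.get_obs()['q']);go(.552,.3053,.1,93.7)
```

```text
[ 0.2631  0.28    1.5597 -0.0002  1.3044  1.771 ]
shift [ 96.5 -36.6 -12. ] turn [179.9  -0.1  -0.2] or [-0.1  0.1 -0. ]
```

>>> step_arm([
  [20, -37, -12, 0, 0, 0, 255],
  [60, -37, -12, 0, 0, 0, 255],
  [90, -37, -12, 0, 0, 0, 255],
  [97, -37, -12, 0, 0, 0, 255],
  [97, -37, -12, 0, 0, 0, 255],
  [97, -37, -12, 0, 0, 0, 255],
])

```text
time_s: 30.95
eef_pos: [0.5552, 0.306, 0.104]
eef_rot: [0.021, 0.708, 0.022, -0.705]
wrist_force: [0.9, -0.1, -2.5]
opening: 0.213
```

Run:
```python
from h import *
T=pose();p,d,i,_=look('wrist');cv2.imwrite('pics/w9.png',p[:,:,::-1]);T=T@i['hand_eye'];g=cv2.cvtColor(p,cv2.COLOR_RGB2GRAY);P=cloud(d,i,T)
k=(abs(P[...,2]-.025)<.004)&(g<60)&(P[...,0]>.48)&(P[...,0]<.64)&(P[...,1]>.24)&(P[...,1]<.44);q=P[k];print(k.sum(),rect(q),q.min(0),q.max(0))
go(.552,.3053,.027,93.7)
```

```text
17899 (array([557.446 , 345.1908]), array([112.8703, 150.14  ]), 3.6660335063934326) [0.4975 0.2679 0.021 ] [0.6185 0.4234 0.0275]
shift [77.   0.8  3.6] turn [179.8   0.1   0.5] or [-0.2 -0.3  0.1]
```

View pics/w9.png

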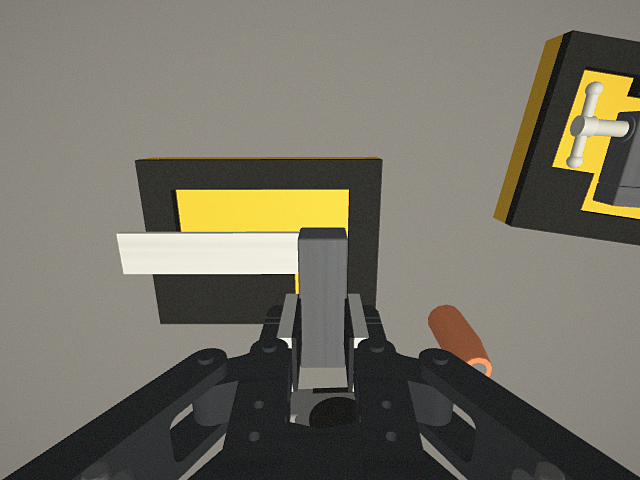

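The square hangs level over its insert. The measured insert centre is (557.4, 345.2), so aim 1.3 mm further in y. Descend.

>>> step_arm([
  [25, -0.5, 3, 0, 0, 0, 255],
  [50, -0.5, 3, 0, 0, 0, 255],
  [66, -0.5, 3, 0, 0, 0, 255],
  [72, -0.5, 3, 0, 0, 0, 255],
  [75, -0.5, 3, 0, 0, 0, 255],
  [75, -0.5, 3, 0, 0, 0, 255],
])

```text
time_s: 31.75
eef_pos: [0.5516, 0.3067, 0.0278]
eef_rot: [0.022, 0.708, 0.022, -0.706]
wrist_force: [-0.7, -0.0, -2.0]
opening: 0.212
```

Run:
```python
from h import *
print(ctrl.get_obs()['wrist_force']);go(.552,.3066,.0268,93.7)
```

```text
[-0.7115 -0.0427 -2.0188]
shift [ 1.   0.1 -0.4] turn [179.9   0.1   0.3] or [-0.1 -0.2  0.1]
```

>>> step_arm([
  [1, 0, 0, 0, 0, 0, 255],
  [1, 0, 0, 0, 0, 0, 255],
  [1, 0, 0, 0, 0, 0, 150],
  [1, 0, 0, 0, 0, 0, 150],
  [1, 0, 0, 0, 0, 0, 150],
  [1, 0, 0, 0, 0, 0, 150],
  [-30, 0, 0, 0, 0, 0, 150],
  [-80, 0, 0, 0, 0, 0, 150],
  [-130, 0, 0, 0, 0, 0, 0],
  [-160, 0, 0, 0, 0, 0, 0],
])

```text
time_s: 33.0
eef_pos: [0.5518, 0.3068, 0.1905]
eef_rot: [0.021, 0.709, 0.023, -0.705]
wrist_force: [0.1, -0.7, 0.4]
opening: 0.826
```

Run:
```python
from h import *
T=pose();p,d,i,_=look('wrist');cv2.imwrite('pics/w10.png',p[:,:,::-1]);T=T@i['hand_eye'];g=cv2.cvtColor(p,cv2.COLOR_RGB2GRAY);P=cloud(d,i,T)
k=(abs(P[...,2]-.035)<.004)&(P[...,0]>.51)&(P[...,0]<.62)&(P[...,1]>.28)&(P[...,1]<.42)&(g<120)
q=P[k];print('stock',k.sum(),rect(q),np.median(q[:,2]))
k=(g>165)&(P[...,2]>.015)&(P[...,0]>.51)&(P[...,0]<.62)&(P[...,1]>.28)&(P[...,1]<.42);q=P[k];print('blade',rect(q),np.median(q[:,2]))
k=(P[...,2]>.03)&(P[...,2]<.08)&(P[...,0]<.46)&(P[...,1]<.36)&(P[...,1]>.22);q=P[k];print('tape',k.sum(),rect(q) if k.sum()>20 else 0)
print(ctrl.get_obs()['q']);go(.4114,.285,.15,6)
```

```text
stock 1147 (array([560.003, 306.796]), array([58.5604, 18.857 ]), 3.1728897094726562) 0.035252141888870936
blade (array([557.3781, 344.8622]), array([ 75.3847, 110.7287]), 4.4851884841918945) 0.01795978100815937
tape 3790 (array([411.9733, 287.3237]), array([42.2973, 70.6259]), 5.490189075469971)
[0.3198 0.3324 1.4973 0.0001 1.3005 1.8284]
shift [ 42.8  13.7 143.7] turn [-92.4  -0.6  -0.4] or [87.6 -0.4  0.6]
```

Square is home: stock top at 0.035, origin (557.9, 344.2), about 1 mm off. Now the tape.

>>> step_arm([
  [0, 14, 144, -92, 0, 0, 0],
  [0, 14, 144, -92, 0, 0, 0],
  [0, 14, 144, -92, 0, 0, 0],
  [0, 14, 144, -92, 0, 0, 0],
  [0, 14, 144, -92, 0, 0, 0],
  [0, 14, 144, -92, 0, 0, 0],
  [0, 14, 144, -92, 0, 0, 0],
  [0, 14, 144, -92, 0, 0, 0],
  [0, 14, 144, -92, 0, 0, 0],
  [40, 14, 144, -92, 0, 0, 0],
])

```text
time_s: 34.3
eef_pos: [0.4106, 0.2846, 0.1491]
eef_rot: [0.525, 0.478, 0.522, -0.472]
wrist_force: [1.8, 0.4, 0.5]
opening: 0.999
```

>>> step_arm([
  [0, 0, 0, 0, 0, 0, 0],
  [0, 0, 0, 0, 0, 0, 0],
])

```text
time_s: 34.55
eef_pos: [0.4082, 0.2837, 0.1475]
eef_rot: [0.524, 0.476, 0.523, -0.474]
wrist_force: [0.9, 0.2, -0.3]
opening: 1.003
```

Run:
```python
from h import *
T=pose();p,d,i,_=look('wrist');cv2.imwrite('pics/w11.png',p[:,:,::-1]);T=T@i['hand_eye'];P=cloud(d,i,T)
k=(P[...,2]>.03)&(P[...,2]<.075)&(abs(P[...,0]-.41)<.05)&(P[...,1]<.36)&(P[...,1]>.22);q=P[k];print('tape',k.sum(),rect(q),q[:,2].max())
k&=P[...,2]>.055;print(rect(P[k]))
print(ctrl.get_obs()['q']);go(.4116,.286,.022,5.8)
```

```text
tape 5406 (array([411.6732, 289.496 ]), array([40.0391, 67.5945]), 5.746453285217285) 0.06802375150717088
(array([411.7808, 288.3255]), array([39.9477, 56.4396]), 5.896146297454834)
[0.368  0.1001 1.8784 0.     1.1592 0.2711]
shift [126.    2.6  -1.7] turn [-0.2 -0.1 -0.2] or [179.7  -0.3   0.1]
```

View pics/w11.png

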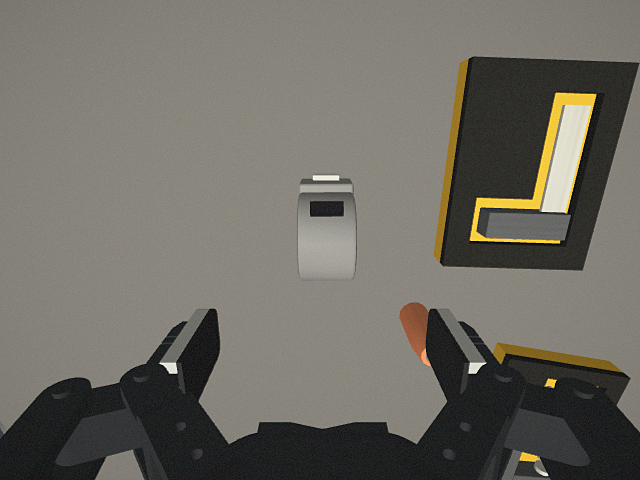

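The tape (327,230) stands between the jaws and the red object is well off to the side. The square sits in its cut-out. Grip the tape.

>>> step_arm([
  [0, 2.5, -2, 0, 0, 0, 60],
  [30, 2.5, -2, 0, 0, 0, 60],
  [80, 2.5, -2, 0, 0, 0, 60],
  [115, 2.5, -2, 0, 0, 0, 60],
  [126, 2.5, -2, 0, 0, 0, 60],
  [126, 2.5, -2, 0, 0, 0, 255],
  [126, 2.5, -2, 0, 0, 0, 255],
  [126, 2.5, -2, 0, 0, 0, 255],
  [126, 2.5, -2, 0, 0, 0, 255],
  [126, 2.5, -2, 0, 0, 0, 255],
])

```text
time_s: 35.85
eef_pos: [0.4117, 0.2864, 0.0222]
eef_rot: [0.524, 0.477, 0.523, -0.474]
wrist_force: [0.1, 0.2, 7.0]
opening: 0.461
```

>>> step_arm([
  [-10, 0, 0, 0, 0, 0, 255],
  [-40, 0, 0, 0, 0, 0, 255],
  [-90, 0, 0, 0, 0, 0, 255],
  [-140, 0, 0, 0, 0, 0, 255],
  [-190, 0, 0, 0, 0, 0, 255],
  [-190, 0, 0, 0, 0, 0, 255],
  [-190, 0, 0, 0, 0, 0, 255],
])

```text
time_s: 36.72
eef_pos: [0.4093, 0.2854, 0.2101]
eef_rot: [0.524, 0.475, 0.523, -0.475]
wrist_force: [-0.7, -0.3, -3.2]
opening: 0.464
```

Run:
```python
from h import *
go(.558,-.324,.21,-4.2)
```

```text
shift [ -0.   89.  620.9] turn [ 9.8 -0.  -0.1] or [-170.2    0.1   -0. ]
```

>>> step_arm([
  [0, 89, 621, 10, 0, 0, 255],
  [0, 89, 621, 10, 0, 0, 255],
  [0, 89, 621, 10, 0, 0, 255],
  [0, 89, 621, 10, 0, 0, 255],
  [0, 89, 621, 10, 0, 0, 255],
  [0, 89, 621, 10, 0, 0, 255],
  [0, 89, 621, 10, 0, 0, 255],
  [0, 89, 621, 10, 0, 0, 255],
  [0, 89, 621, 10, 0, 0, 255],
  [0, 89, 621, 10, 0, 0, 255],
])

```text
time_s: 37.98
eef_pos: [0.5572, -0.3225, 0.2074]
eef_rot: [0.479, 0.52, 0.482, -0.518]
wrist_force: [1.0, -0.1, -2.3]
opening: 0.458
```

>>> step_arm([
  [0, 0, 0, 0, 0, 0, 255],
  [0, 0, 0, 0, 0, 0, 255],
])

```text
time_s: 38.22
eef_pos: [0.5569, -0.3206, 0.2075]
eef_rot: [0.478, 0.52, 0.482, -0.519]
wrist_force: [-0.3, 0.8, -2.3]
opening: 0.463
```

Run:
```python
from h import *
go(.558,-.324,.11,-4.2)
```

```text
shift [97.5  1.6  3.8] turn [-0.3 -0.3  0.1] or [179.7   0.2   0.4]
```

>>> step_arm([
  [20, 1.5, 4, 0, 0, 0, 255],
  [60, 1.5, 4, 0, 0, 0, 255],
  [90, 1.5, 4, 0, 0, 0, 255],
  [97, 1.5, 4, 0, 0, 0, 255],
  [97, 1.5, 4, 0, 0, 0, 255],
])

```text
time_s: 38.85
eef_pos: [0.5596, -0.3247, 0.1132]
eef_rot: [0.48, 0.519, 0.48, -0.518]
wrist_force: [0.0, 0.1, -1.7]
opening: 0.46
```

Run:
```python
from h import *
T=pose();p,d,i,_=look('wrist');cv2.imwrite('pics/w12.png',p[:,:,::-1]);T=T@i['hand_eye'];g=cv2.cvtColor(p,cv2.COLOR_RGB2GRAY);P=cloud(d,i,T)
k=(abs(P[...,2]-.025)<.004)&(g<60)&(abs(P[...,0]-.558)<.085)&(abs(P[...,1]+.324)<.1);q=P[k];print(k.sum(),rect(q))
k=(P[...,2]>.09)&(P[...,2]<.16)&(abs(P[...,0]-.558)<.022)&(abs(P[...,1]+.324)<.06)&(g>60);q=P[k];print('tape',rect(q))
go(.558,-.324,.04,-4.2)
```

```text
16864 (array([ 558.7831, -310.1989]), array([122.5452, 112.1487]), 85.6403579711914)
tape (array([ 557.9789, -316.2151]), array([67.1559, 44.0225]), 89.54032135009766)
shift [74.4 -2.5 -1.2] turn [-0.2 -0.  -0.2] or [179.8  -0.3   0. ]
```

View pics/w12.png

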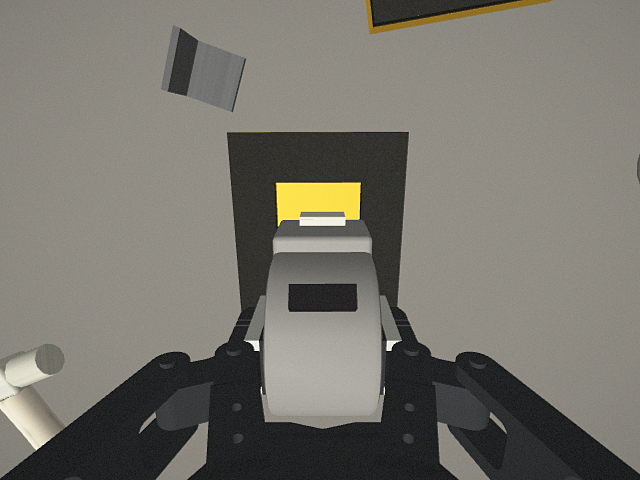

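Insert far edge gives the centre as (557.8, −323.9), which agrees. Lower the tape.

>>> step_arm([
  [25, -2.5, -1, 0, 0, 0, 255],
  [50, -2.5, -1, 0, 0, 0, 255],
  [66, -2.5, -1, 0, 0, 0, 255],
  [71, -2.5, -1, 0, 0, 0, 255],
  [73, -2.5, -1, 0, 0, 0, 255],
  [74, -2.5, -1, 0, 0, 0, 255],
  [74, -2.5, -1, 0, 0, 0, 255],
])

```text
time_s: 39.78
eef_pos: [0.5577, -0.3245, 0.0403]
eef_rot: [0.481, 0.52, 0.48, -0.518]
wrist_force: [-1.0, -1.4, -2.1]
opening: 0.463
```

>>> step_arm([
  [1, 0, 0, 0, 0, 0, 255],
  [1, 0, 0, 0, 0, 0, 255],
])

```text
time_s: 40.02
eef_pos: [0.5577, -0.3246, 0.0393]
eef_rot: [0.481, 0.52, 0.48, -0.518]
wrist_force: [-0.4, 0.7, 1.7]
opening: 0.461
```

Contact with the floor. Release and retreat.

>>> step_arm([
  [0, 0, 0, 0, 0, 0, 60],
  [0, 0, 0, 0, 0, 0, 60],
  [0, 0, 0, 0, 0, 0, 60],
  [0, 0, 0, 0, 0, 0, 60],
  [-30, 0, 0, 0, 0, 0, 60],
  [-80, 0, 0, 0, 0, 0, 60],
  [-130, 0, 0, 0, 0, 0, 0],
  [-170, 0, 0, 0, 0, 0, 0],
  [-170, 0, 0, 0, 0, 0, 0],
])

```text
time_s: 41.15
eef_pos: [0.559, -0.326, 0.2136]
eef_rot: [0.484, 0.52, 0.477, -0.518]
wrist_force: [0.1, -0.1, -0.3]
opening: 0.998
```

>>> step_arm([
  [-30, -220, 0, 0, 0, 0, 0],
  [-30, -220, 0, 0, 0, 0, 0],
  [-30, -220, 0, 0, 0, 0, 0],
  [-30, -220, 0, 0, 0, 0, 0],
  [-30, -220, 0, 0, 0, 0, 0],
  [-30, -220, 0, 0, 0, 0, 0],
])

```text
time_s: 41.9
eef_pos: [0.3378, -0.3073, 0.2377]
eef_rot: [0.48, 0.52, 0.48, -0.518]
wrist_force: [0.1, 0.2, 0.4]
opening: 0.998
```

Run:
```python
from h import *
p,d,i,T=look('top');cv2.imwrite('pics/t2.png',p[:,:,::-1]);P=cloud(d,i,T);g=cv2.cvtColor(p,cv2.COLOR_RGB2GRAY)
def box(n,cx,cy,r,z0,z1,dark=None):
    k=(P[...,2]>z0)&(P[...,2]<z1)&(np.hypot(P[...,0]-cx,P[...,1]-cy)<r)&(d>0)
    if dark:k&=g<dark
    q=P[k];print(n,k.sum(),rect(q),'zmax',np.percentile(q[:,2],98))
box('tape',.558,-.324,.06,.05,.12)
box('tape top',.558,-.324,.06,.07,.12)
box('lamp head',.65,-.114,.04,.135,.25)
box('lamp foot',.65,-.114,.045,.029,.043)
```

```text
tape 898 (array([ 558.5671, -324.0857]), array([68.4888, 41.5671]), 85.85108184814453) zmax 0.08392327501185995
tape top 669 (array([ 558.2645, -325.059 ]), array([58.4908, 41.0292]), 83.92279052734375) zmax 0.08422378492265808
lamp head 233 (array([ 650.084 , -115.8693]), array([26.9391, 28.4313]), 51.90353775024414) zmax 0.14893800989471914
lamp foot 419 (array([ 646.3997, -115.1365]), array([59.0434, 52.8276]), 72.50108337402344) zmax 0.03991203417053396
```

View pics/t2.png

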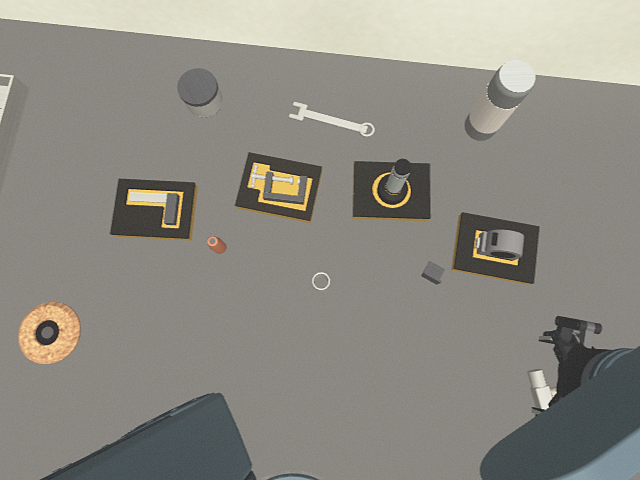

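Top view: all four tools sit in their own cut-outs. The tape and lamp positions agree to about 2 mm, and the cap at 0.149 against an expected 0.147 m means the mast is home. Hand in.

```bash
python3 -c "
from bench import ctrl
print(ctrl.get_obs()['dq']);print(ctrl.hand_in())"
```

```text
[ 0.00995298  0.01076213 -0.00793658 -0.00141823  0.00455207 -0.00153194]
the job is handed in; nothing more can be done
None
```

All four tools are in their own cut-outs, and I handed the job in at about 42 s of the 134 s allowed. I pressed the lamp's mast home before carrying it: the force was about 3.5 N while the thin tube went in, about 7 N while the thick one did, then a hard stop at z 0.130.

Last camera checks:

| Tool | Sideways error from place | Height (measured / expected) | Turn from insert |
|---|---|---|---|
| Square | about 1 mm | stock top 0.035 / 0.035 m | under 1° |
| Clamp | about 1 mm | spine top 0.035 / 0.035 m | about 5° |
| Tape | about 1 mm | case top 0.084 / 0.083 m | 1–2° |
| Lamp | about 2 mm (cap), 3 mm (foot) | cap 0.149 / 0.147 m | any turn allowed |

- **Clamp turn:** it is about 5° off because the wrist joint reached its limit while lining it up. The rule allows 0.35 rad (20°).
- **Lamp height:** the 2 mm excess on the cap is within camera error.
- **Other checks:** none failed. At hand-in the gripper was clear and open.

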